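Show where the balance tube goes in the mini centrifuge

TASK

The mini centrifuge stands open with three capped tubes in its rotor: white and blue face each other, the orange one has no partner. Push a tube sideways with the fingertips to turn the rotor, gently, until the empty place straight across from the orange tube is at the very front of the machine, the side away from the lid hinge. Then point that place out to the colleague who brings the balance tube: fingers straight down, tips just above the middle of the place and touching nothing, for at least two seconds, and finish while still pointing there; lift no tube out, leave the lid open and everything else on the bench where it is.

Things in the scene. Friction and masses are not known exactly. Their poses are not given: they have to be found in the camera images.
- mini_centrifuge: cream mini centrifuge, fixed to the bench, housing 160 mm long (x), 150 mm wide (y), top of housing 66 mm above the bench. Origin on the bench below the lid hinge; its own x axis points to the back (lid hinge, mains lead), -x to the front, z up. The rotor axis is vertical, 66 mm in front of the origin (own x = -0.066, y = 0)
- mini_centrifuge_rotor (a joint): the black 8-place rotor, 96 mm across, turning freely without end about its vertical axis; rad, grows anticlockwise seen from above; at a value of -2.356 (or that plus any whole turns) the empty place is exactly at the front. It needs under 1 N at the tubes when pushed slowly and stops at once when let go
- mini_centrifuge_lid (a joint): the clear domed lid, hinged at the back: 0 shut, 1.66 fully open. It stands open leaning back, its top 215 mm above the bench, its flat open side some 70 to 85 mm behind the rotor's axis; it stays open unless pushed forward
- empty_place (a point): the empty round place straight across the rotor from the orange-capped tube: centre of its mouth on the rotor's surface, 82 mm above the bench, 33.5 mm from the rotor's axis; turns with the rotor. Places are 45 degrees apart. From above, the white tube stands 45 degrees clockwise from it, the blue one 135 degrees anticlockwise, none between
- rotor_centre (a point): top of the rotor on its axis, 95 mm above the bench. The rotor is a cone: from 94 mm high at 12 mm from the axis down to 76 mm at 44 mm, then a flat rim of 48 mm radius at 68 mm
- white_cap (a point): centre of the top of the white screw cap of a microtube standing upright in the rotor (straight across from the blue one). Cap 13.6 mm across, 14.5 mm tall; its top lies 96.5 mm above the bench and 14.5 mm above the rotor's surface there; 33.5 mm from the rotor's axis. The tube sits loose in its place and would lift out if pulled up, but pushed sideways it turns the rotor
- blue_cap (a point): centre of the top of the blue screw cap of a microtube standing upright in the rotor (straight across from the white one). Cap 13.6 mm across, 14.5 mm tall; its top lies 96.5 mm above the bench and 14.5 mm above the rotor's surface there; 33.5 mm from the rotor's axis. The tube sits loose in its place and would lift out if pulled up, but pushed sideways it turns the rotor
- orange_cap (a point): centre of the top of the orange screw cap of a microtube standing upright in the rotor (straight across from the empty place). Cap 13.6 mm across, 14.5 mm tall; its top lies 96.5 mm above the bench and 14.5 mm above the rotor's surface there; 33.5 mm from the rotor's axis. The tube sits loose in its place and would lift out if pulled up, but pushed sideways it turns the rotor
- vial: glass vial with black screw cap and violet contents, 21 mm across, 50 mm tall; origin at the centre of its underside
- sample_bottle: small white sample bottle with red screw cap, 29 mm across, 64 mm tall; origin at the centre of its underside
- spare_tube_1: spare microtube with grey cap standing in the green tube block, 13.6 mm across the cap, its top 52 mm above the bench; origin at its lower tip
- spare_tube_2: second spare microtube with grey cap in the green tube block, same size; origin at its lower tip
- strip_box: small flat white and teal carton, 35x85x22 mm, lying on the bench; origin at the centre of its underside
- wash_bottle: white wash bottle with red cap and bent spout, 68x111x200 mm, at the left edge; origin at the centre of its underside
- pipette_cup: clear cup full of transfer pipettes, 115 mm across, 176 mm tall, at the right edge; origin at the centre of its underside
- petri_low: petri dish with pink contents, 69 mm across, 15 mm high; origin at the centre of its underside

How it is judged:
By the outcome, as a careful person would: the job done as asked, in the order asked, and still so for the second after the job is handed in, with the robot touching nothing.
It also fails if it takes over 48 s, if anything falls off the work surface, if the arm or the gripper's body presses on something with over 40 N, if the wrist force passes 120 N, or if a joint passes its speed limit or range.

ROBOT

A 6-joint arm with a two-finger parallel gripper is mounted at the origin on the work surface; the furniture and walls round the work are solid. World frame = base frame: x ahead of the robot, y to its left, z up, the work surface at z = 0. Lengths are in m, angles in rad, forces in N, time in s.
With the tool pointing down it reaches from about 0.375 to 0.975 m from the base axis. Payload 3.8 kg.
Tool frame: the origin (TCP) lies between the finger pads, 19 mm behind the fingertips; this is the grasp point; z points along the fingers, y is the line along which they close (so a half turn about z gives the same grasp; the last joint's range is limited). The gripper opens to 85 mm and grips with 20 to 120 N. Pads are 22 mm wide; open, the fingers measure 114 mm over their backs; the gripper's body (76 mm by 85 mm) begins 54 mm behind the grasp point. The pads swing forward as they close: fully open they stand 13 mm farther back than shut.
Start: joints at [-1.189, 0.264, 1.604, -0, 1.274, -0.037], TCP at [0.274, -0.617, 0.25] pointing down, gripper open.
Joint ranges: [-2.63, 2.63], [-0.94, 2.18], [0.31, 2.57], [-1.31, 4.45], [0, 2.66], [-2.55, 2.55]. Speed limits (rad/s): [2.57, 2.57, 3.14, 3.14, 3.14, 3.14].

INTERFACE

Orientations are given as a rotation vector (axis times angle).
In Python, from workcell import bot, cams gives the robot as it stands.
- The arm moves only by the tool play_rows, never from a script. Its argument "rows" is a list of rows, each a list of 2 entries, a list of its own where there are three numbers: the shift along the tool's x, y, z scaled (see below), then the turn, a rotation vector about the tool's x, y, z scaled (see below). A call has 1 to 20 rows; each row is the pose to reach, as a shift and turn from the pose commanded when the call began, along the tool's axes at that moment; what a row does not reach only later rows make up. The controller multiplies each number of a shift by 250 mm and each number of a turn by 45 degrees. A row lasts 1/12 s, in which the tool goes at most 41.7 mm and 7.16 degrees, less where a joint would pass 70% of its speed; a pose out of reach is approached as far as the arm can. A call with a number of a shift or a turn outside -1 to 1 is refused whole. A call with a gripper value outside its range is refused whole. "claw" is the opening, from -1 (shut) to 1 (fully open), set as the call begins (left out, the last holds). The fingers move at their own pace and stop on an object; "newtons" is the grip in N (left out, the last holds). Time passes only in rows, so rows that repeat a pose let the fingers close. It gives the time, the measured TCP pose, the force, the opening and the grip force at its end, in the units of the state.
- bot.read_state(): the state, without advancing time (a new reading comes with each control period).
- cams.read_camera(name): name is "scene" or "top"; returns a dict with "image" (480x640x3 uint8, red, green, blue), "K" (3x3 intrinsics, pixels), "T" (4x4, takes a point from camera to world coordinates). Camera axes: x right, y down, z forward; pixel columns grow to the right and rows downward; lengths in m; the calibration is good to about 2 mm. A picture is of the moment at which its call begins. There is no depth.
- bot.finish_job(): hands the job in; it is judged then, once.
The state is a dict: "time": time; "q": joint angles; "joint_vel": joint speeds; "joint_torque": joint torques, N m; "tool_pos": TCP position; "tcp_rot": TCP orientation; "wrist_force": force on the tool from outside, world axes, zero at the start; "torque": the same for the moment, N m; "width": opening from 0.0 (shut) to 1.0 (fully open); "grip_force": force on a finger pad.
Only numpy, scipy, OpenCV 4.12 (cv2) and the standard library are available. Lean on these libraries where they do the work, as an engineer would, in place of code of your own. Each camera call takes 0.05 s, during which the arm holds its last target. There are 200 camera calls.

## Working session

There is one attempt and no reset: what is moved stays moved. The work goes in short steps, Python scripts to look and compute and a tool call to move; the robot and the scene stay as the last step left them, time stands still between calls to the robot, and variables do not carry over. Pictures are saved under pics/ and viewed, at most 10 in all, crops included, and the job is handed in when it is done.

Besides the shell and the picture viewer there is one more tool, called after "Request:" by a JSON object that holds its "api" and its "payload". play_rows: Moves the arm, as the interface text tells. Its arguments: {"type":"object","properties":{"rows":{"type":"array","items":{"type":"array"}},"claw":{"type":"number"},"newtons":{"type":"number"}},"required":["rows"]}

```bash
mkdir -p pics; python3 - <<'E'
from workcell import bot,cams
import cv2,numpy as np
for n in("top","scene"):
    c=cams.read_camera(n); cv2.imwrite(f"pics/{n}0.png",c["image"][:,:,::-1]); np.savez(f"pics/{n}0.npz",**c)
    print(n,c["K"].round(1).tolist(),c["T"].round(3).tolist())
s=bot.read_state();print(s)
E
```

```text
top [[578.5, 0.0, 319.7], [0.0, 578.5, 235.4], [0.0, 0.0, 1.0]] [[-0.024, -0.995, 0.092, 0.282], [-0.999, 0.026, 0.024, -0.072], [-0.027, -0.092, -0.995, 1.555], [0.0, 0.0, 0.0, 1.0]]
scene [[595.6, 0.0, 314.1], [0.0, 595.6, 239.1], [0.0, 0.0, 1.0]] [[-0.813, -0.284, 0.509, -0.247], [-0.582, 0.363, -0.727, 0.874], [0.022, -0.887, -0.461, 0.677], [0.0, 0.0, 0.0, 1.0]]
{'time': 0.1, 'q': array([-1.18889958e+00,  2.64664778e-01,  1.60527704e+00,  3.89228005e-06,
        1.27370907e+00, -3.69210622e-02]), 'joint_vel': array([ 0.00052222, -0.00215767, -0.00323109,  0.00160734, -0.00059032,
       -0.00084231]), 'joint_torque': array([ 5.86460264e-04, -5.16706824e+01, -3.68590450e+01, -5.54731480e-05,
        6.27710469e-03, -1.32387635e-05]), 'tool_pos': array([ 0.27425589, -0.61606834,  0.24877389]), 'tcp_rot': array([-3.07097761e+00, -6.52656369e-01,  5.48792006e-04]), 'wrist_force': array([-0.82972383, -0.82476267,  0.05938703]), 'torque': array([-0.01048556,  0.02167753,  0.00738922]), 'grip_force': 0.0, 'width': 0.9980541178720467}
```

View pics/top0.png

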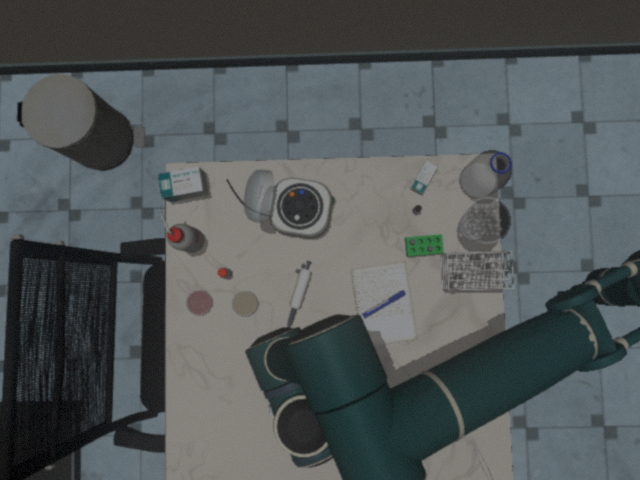

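View pics/scene0.png

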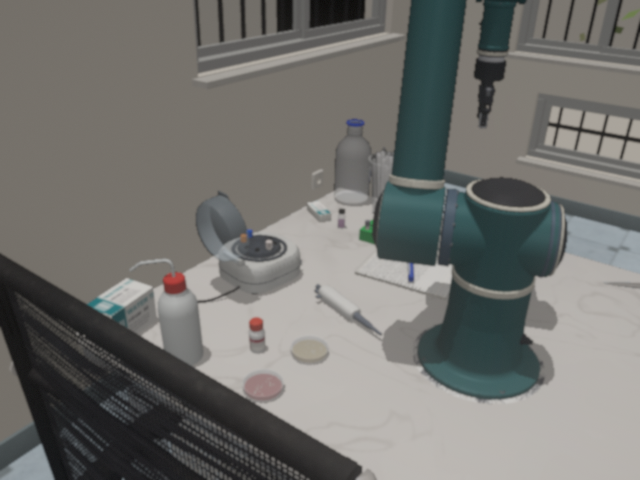

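The top view shows the centrifuge near pixel (302,205), with its lid on the left (+y), so its front faces right (-y). I'll enlarge both views to find the caps.

```bash
python3 - <<'E'
import cv2,numpy as np
a=cv2.imread("pics/top0.png")[160:250,235:345]; b=cv2.imread("pics/scene0.png")[180:300,180:320]
a=cv2.resize(a,(660,540),interpolation=cv2.INTER_CUBIC)
b=cv2.resize(b,(630,540),interpolation=cv2.INTER_CUBIC)
cv2.imwrite("pics/a.png",np.clip(a*1.5,0,255).astype(np.uint8)); cv2.imwrite("pics/b.png",np.clip(b*1.5,0,255).astype(np.uint8))
E
```

```text
(no output)
```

View pics/a.png

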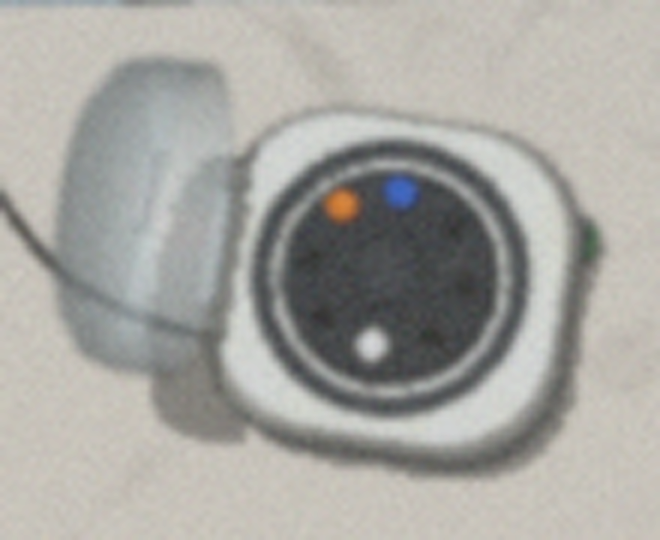

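View pics/b.png

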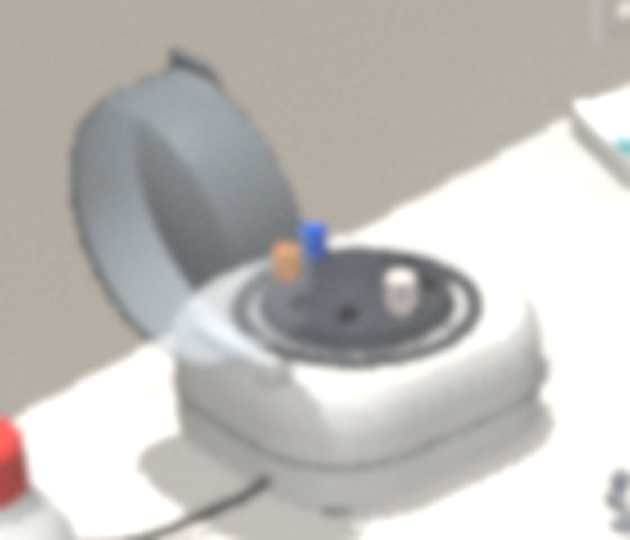

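The enlarged top crop shows orange at (343,206), blue at (401,193), white at (372,345) and the rotor centre near (389,277). The empty place is near (433,340), so the rotor needs about 48° anticlockwise. Next I need the machine's yaw, from an averaged and rectified image.

```bash
cat > h.py <<'E'
import cv2,numpy as np
from workcell import bot,cams
def proj(P,c):
    P=np.atleast_2d(P); X=(P-c["T"][:3,3])@c["T"][:3,:3]; p=X@c["K"].T; return p[:,:2]/p[:,2:]
def unproj(uv,z,c):
    d=c["T"][:3,:3]@np.linalg.inv(c["K"])@np.array([*uv,1.]); o=c["T"][:3,3]; return o+d*(z-o[2])/d[2]
def grab(n,k):
    cs=[cams.read_camera(n) for _ in range(k)]; c=cs[0]; c["image"]=np.mean([x["image"] for x in cs],0).astype(np.float32); return c
def rect(c,x0,y0,z,half=.12,s=.0004):
    # rectified patch: up=+x, left=+y
    n=int(2*half/s); r,q=np.mgrid[:n,:n]; P=np.stack([x0+half-r*s,y0+half-q*s,np.full(r.shape,z)],-1).reshape(-1,3)
    m=proj(P,c).astype(np.float32).reshape(n,n,2); return cv2.remap(c["image"].astype(np.float32),m,None,cv2.INTER_CUBIC)
def caps(c,z=.0965):
    im=c["image"].astype(float); R,G,B=im[...,0],im[...,1],im[...,2]; out={}
    w=np.zeros(R.shape); w[182:232,272:330]=1
    for n,f in dict(orange=R-B-40,blue=B-R-30,white=np.minimum(np.minimum(R,G),B)-95).items():
        f=np.clip(f,0,None)*w
        if n=="white": 
            v,u=np.mgrid[:480,:640]; f=f*(np.hypot(u-299.8,v-206.2)<15)
        v,u=np.mgrid[:480,:640]; 
        if f.sum()>0: out[n]=unproj(((f*u).sum()/f.sum(),(f*v).sum()/f.sum()),z,c); out[n+"_s"]=f.sum()
    return out
E
python3 - <<'E'
from h import *
c=grab("top",8); np.savez("pics/avg.npz",**c)
o=caps(c); print(o)
ctr=(o["white"]+o["blue"])/2; print(ctr, unproj((235+389/6,160+277/6),.068,c), [np.linalg.norm(o[k]-ctr) for k in("white","blue","orange")])
e=ctr-o["orange"]; print("empty deg",np.degrees(np.arctan2(e[1],e[0])),"wb",np.degrees(np.arctan2(*(o["white"]-o["blue"])[1::-1])))
im=rect(c,ctr[0],ctr[1],.066); cv2.imwrite("pics/r.png",np.clip(im[...,::-1]*1.6,0,255).astype(np.uint8)[:600,:600])
E
```

```text
{'orange': array([0.52581516, 0.03336324, 0.0965    ]), 'orange_s': np.float64(746.625), 'blue': array([0.5306616 , 0.00816723, 0.0965    ]), 'blue_s': np.float64(747.625), 'white': array([0.46552237, 0.02173693, 0.0965    ]), 'white_s': np.float64(457.625)}
[0.49809199 0.01495208 0.0965    ] [0.49719009 0.01439766 0.068     ] [np.float64(0.03326881406026315), np.float64(0.033268814060263094), np.float64(0.03327980432115796)]
empty deg -146.4115714863706 wb 168.23252836172637
```

View pics/r.png

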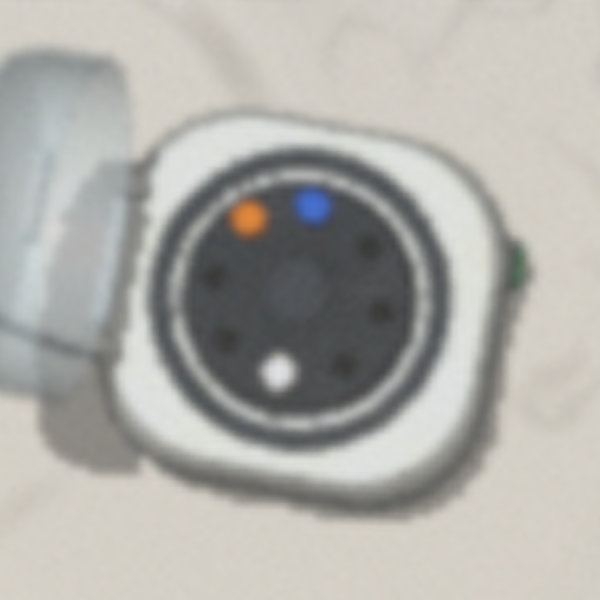

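The rectified view shows the housing turned about 8–10° clockwise in the image, with the front on the right. I'll fit the yaw from the housing's outline.

```bash
python3 - <<'E'
from h import *
from scipy.optimize import least_squares
c=dict(np.load("pics/avg.npz")); x0,y0=.4978,.0147
im=cv2.GaussianBlur(rect(c,x0,y0,.066),(0,0),3)
g=im.sum(2)/3; rb=im[...,0]-im[...,2]
n=g.shape[0]; pts=[];ang=[]
# bright top area of housing: outward from ring (r>62mm) first steepest fall of brightness or rise of rb
for a in np.radians(np.arange(0,360,2)):
    r=np.arange(.064,.100,.0002); u=n/2+r/.0004*np.cos(a); v=n/2+r/.0004*np.sin(a)
    p=cv2.remap(rb,u.astype(np.float32)[None],v.astype(np.float32)[None],1)[0]
    d=np.gradient(p); i=d.argmax(); pts.append((r[i],d[i])); ang.append(a)
pts=np.array(pts);ang=np.array(ang); deg=np.degrees(ang)
print([(int(d),int(p[0]*1e4)/10) for d,p in zip(deg,pts)][::3])
# rounded-rect signed distance fit, image axes (u right, v down), front=+u side
U=pts[:,0]*np.cos(ang)*1e3; V=pts[:,0]*np.sin(ang)*1e3
ok=(deg<130)|(deg>235)
def sd(q,U,V):
    th,cx,cy,hx,hy,rr=q; X=(U-cx)*np.cos(th)+(V-cy)*np.sin(th); Y=-(U-cx)*np.sin(th)+(V-cy)*np.cos(th)
    qx=abs(X)-hx+rr; qy=abs(Y)-hy+rr
    return np.hypot(np.maximum(qx,0),np.maximum(qy,0))+np.minimum(np.maximum(qx,qy),0)-rr
for t0 in(.05,.15,.25):
    s=least_squares(sd,[t0,0,0,78,74,40],args=(U[ok],V[ok]),loss="soft_l1",bounds=([-.5,-20,-20,60,60,15],[.6,20,20,90,85,70])); print(np.degrees(s.x[0]),s.x,s.cost, np.abs(s.fun).mean())
E
```

```text
[(0, 91.4), (6, 81.8), (12, 84.6), (18, 84.4), (24, 85.0), (29, 88.2), (36, 94.8), (42, 98.8), (48, 92.6), (54, 94.0), (59, 93.0), (66, 91.8), (72, 75.2), (78, 73.8), (84, 82.6), (90, 81.0), (96, 80.6), (102, 81.8), (108, 80.6), (114, 81.4), (119, 85.0), (126, 86.4), (132, 87.8), (138, 79.6), (144, 80.2), (150, 81.2), (156, 87.2), (162, 74.2), (168, 72.6), (174, 68.2), (180, 83.0), (186, 81.4), (192, 81.2), (198, 82.4), (204, 85.0), (210, 97.8), (216, 76.8), (222, 83.2), (228, 84.4), (234, 83.8), (239, 79.8), (246, 82.4), (252, 79.8), (258, 77.8), (264, 73.8), (270, 73.8), (276, 72.4), (282, 72.0), (288, 72.4), (294, 73.0), (300, 75.6), (306, 78.4), (312, 80.8), (318, 83.6), (324, 88.2), (330, 86.2), (336, 87.2), (342, 87.2), (348, 91.0), (354, 89.0)]
11.894361513709143 [ 0.20759577  1.16829914  4.59809447 82.53172141 75.96656267 56.27507678] 111.70310064694651 1.360977122157083
11.89432987283097 [ 0.20759522  1.16831287  4.59809421 82.53168345 75.96655805 56.27499679] 111.70310064267007 1.3609770337748146
11.894321704933537 [ 0.20759508  1.16830439  4.59809253 82.53169448 75.96655789 56.27500726] 111.70310064261301 1.360977116439275
```

```bash
python3 - <<'E'
from h import *
t=dict(np.load("pics/avg.npz")); s=grab("scene",6); np.savez("pics/avgs.npz",**s)
A=np.array([.4978,.0147])
for th in (10,):
    ax=np.radians(90-th); ex=np.array([np.cos(ax),np.sin(ax)]); ey=np.array([-ex[1],ex[0]])
    # th: image clockwise => front = -90-th deg, back = 90-th
    def W(x,y,z): return np.column_stack([A[0]+(x+.066)*ex[0]+y*ey[0],A[1]+(x+.066)*ex[1]+y*ey[1],np.broadcast_to(z,np.shape(x))])
    a=np.radians(np.arange(0,360,3)); r=.045
    X=np.sign(np.cos(a))*(.080-r)+r*np.cos(a)-.069; Y=np.sign(np.sin(a))*(.075-r)+r*np.sin(a)
    L=np.array([-.15,.09]); 
    out=[]
    for c,(u0,v0,u1,v1),k in((t,(240,165,340,245),4),(s,(185,180,310,300),5)):
        im=np.clip(c["image"][v0:v1,u0:u1,::-1]*1.5,0,255).astype(np.uint8); im=cv2.resize(im,None,fx=k,fy=k,interpolation=cv2.INTER_CUBIC)
        for P,col in((W(X,Y,.004),(0,0,255)),(W(X,Y,.03),(255,0,255)),(W(L,0*L,.066),(0,255,0)),(W(np.linspace(0,.1,6),np.zeros(6),.215),(0,255,255)),(W(-.066+.048*np.cos(a),.048*np.sin(a),.068),(255,255,0))):
            p=((proj(P,c)-[u0,v0]+.5)*k).round().astype(int); cv2.polylines(im,[p],len(p)>20,col,1)
        out.append(im)
    h=max(o.shape[0] for o in out); out=[cv2.copyMakeBorder(o,0,h-o.shape[0],0,0,0) for o in out]
    o=np.hstack(out); print(o.shape); o=o[:,:]; cv2.imwrite("pics/o10.png",cv2.resize(o,None,fx=.78,fy=.78,interpolation=cv2.INTER_AREA) if o.shape[1]>800 else o)
E
```

```text
(600, 1025, 3)
```

View pics/o10.png

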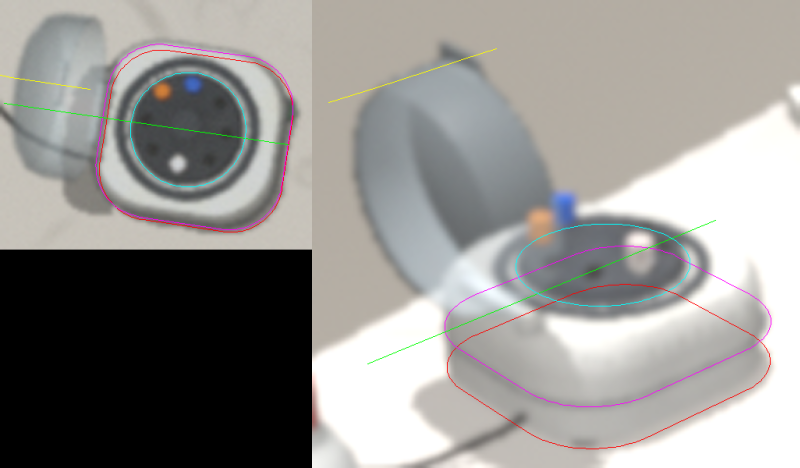

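The model with a yaw of 10° matches the housing outline, rotor ring and lid tab in both views. The front is therefore at about -100° in the world frame, and the rotor needs about +46.6°. I'll refine the yaw and then plan the push: shut fingers in front of the blue tube, pushing it along the line at 102°.

```bash
cat >> h.py <<'E'
from scipy.spatial.transform import Rotation as Ro
A=np.array([.4978,.0147])
def plan(goal,yawdeg=None):
    """shift/turn numbers to bring TCP to goal, tool y at world yawdeg (mod 180), straight down"""
    s=bot.read_state(); R=Ro.from_rotvec(s["tcp_rot"]); d=R.inv().apply(np.array(goal)-s["tool_pos"])/.25
    t=None
    if yawdeg is not None:
        c=[]
        for k in(0,180):
            y=np.radians(yawdeg+k); Y=np.array([np.cos(y),np.sin(y),0]); Z=np.array([0,0,-1.]); c.append((R.inv()*Ro.from_matrix(np.column_stack([np.cross(Y,Z),Y,Z]))).as_rotvec())
        t=min(c,key=np.linalg.norm)/np.radians(45)
    print("pos",s["tool_pos"].round(4),"shift",d.round(4),"turn",None if t is None else t.round(4),"t",s["time"],"F",s["wrist_force"].round(2),"w",round(s["width"],3))
def pq(p,q,z): 
    a=np.radians(12); return np.array([A[0]+p*np.cos(a)-q*np.sin(a),A[1]+p*np.sin(a)+q*np.cos(a),z])
E
python3 - <<'E'
from h import *
t=dict(np.load("pics/avg.npz"));s=dict(np.load("pics/avgs.npz"))
a=np.radians(np.arange(0,360,2)); G={}
for n,c in(("t",t),("s",s)):
    g=cv2.GaussianBlur(c["image"].mean(2),(0,0),1.); G[n]=np.hypot(cv2.Sobel(g,cv2.CV_32F,1,0),cv2.Sobel(g,cv2.CV_32F,0,1))
def score(th,cx,r,z,n,c,A,sel,cy=0):
    b=np.radians(90-th); ex=np.array([np.cos(b),np.sin(b)]); ey=np.array([-ex[1],ex[0]])
    X=np.sign(np.cos(a))*(.080-r)+r*np.cos(a)+cx; Y=np.sign(np.sin(a))*(.075-r)+r*np.sin(a)+cy
    X,Y=X[sel],Y[sel]
    P=np.column_stack([A+(X+.066)[:,None]*ex+Y[:,None]*ey,np.full(len(X),z)])
    p=proj(P,c).astype(np.float32); return cv2.remap(G[n],p[None,:,0],p[None,:,1],1).mean()
all_=np.cos(a)<.7  # leave out the back
back=np.abs(a-np.pi/2)<1.2
for n,c,sel,zs in(("t",t,all_,(0.004,.015,.03)),("s",s,(np.sin(a)>-.7) ,(.002,.006))):
  res=[]
  for th in np.arange(4,16.1,.5):
    res.append(max((score(th,cx,r,z,n,c,A,sel,cy),th,cx,cy,r,z) for cx in np.arange(-.075,-.060,.0015) for cy in np.arange(-.003,.0031,.0015) for r in(.035,.045,.055) for z in zs))
  res.sort(reverse=True); print(n,[[round(float(v),3) for v in q] for q in res[:5]])
plan([*pq(.040,-.046,0)[:2],.25],102)
E
```

```text
t [[95.32, 8.5, -0.075, 0.003, 0.055, 0.004], [95.22, 10.0, -0.073, 0.003, 0.055, 0.004], [95.204, 9.0, -0.075, 0.003, 0.055, 0.004], [95.164, 9.5, -0.075, 0.003, 0.055, 0.004], [95.113, 8.0, -0.075, 0.003, 0.055, 0.004]]
s [[82.969, 16.0, -0.067, 0.003, 0.045, 0.006], [82.56, 15.5, -0.069, 0.0, 0.045, 0.002], [82.124, 15.0, -0.069, 0.0, 0.045, 0.002], [81.71, 14.5, -0.069, 0.002, 0.045, 0.002], [81.528, 14.0, -0.069, 0.002, 0.045, 0.002]]
pos [ 0.2745 -0.6167  0.25  ] shift [ 1.9613e+00 -1.7307e+00  1.0000e-04] turn [ 1.000e-04 -0.000e+00  2.666e-01] t 0.8 F [-0.51 -0.14 -0.59] w 1.001
```

Request:
{"api": "play_rows", "payload": {"rows": [[[0.12,-0.106,0],[0,0,0.03]],[[0.24,-0.212,0],[0,0,0.06]],[[0.36,-0.318,0],[0,0,0.1]],[[0.48,-0.424,0],[0,0,0.13]],[[0.6,-0.53,0],[0,0,0.17]],[[0.72,-0.636,0],[0,0,0.2]],[[0.84,-0.742,0],[0,0,0.24]],[[0.96,-0.848,0],[0,0,0.267]],[[0.98,-0.865,0],[0,0,0.267]],[[0.98,-0.865,0],[0,0,0.267]]], "claw": -1, "newtons": 20}}

```text
time: 1.63
tool_pos: [0.4113, -0.3173, 0.2503]
tcp_rot: [3.123, 0.335, 0.001]
wrist_force: [-0.2, -0.7, 0.4]
width: 0.001
grip_force: 0.0
```

```bash
python3 -c "
from h import *
plan([*pq(.040,-.046,0)[:2],.25],102)"
```

```text
pos [ 0.4113 -0.3173  0.2503] shift [ 0.7788 -1.0401  0.0013] turn [ 0.0004 -0.0007  0.0052] t 1.6333 F [-0.2 -0.7  0.4] w 0.001
```

Request:
{"api": "play_rows", "payload": {"rows": [[[0.09,-0.12,0],[0,0,0]],[[0.18,-0.24,0],[0,0,0]],[[0.27,-0.36,0],[0,0,0]],[[0.36,-0.48,0],[0,0,0]],[[0.45,-0.6,0],[0,0,0]],[[0.54,-0.72,0],[0,0,0]],[[0.63,-0.84,0],[0,0,0]],[[0.7,-0.94,0],[0,0,0]],[[0.76,-0.98,0.05],[0,0,0]],[[0.779,-1.0,0.15],[0,0,0]],[[0.779,-1.0,0.25],[0,0,0]],[[0.779,-1.0,0.3],[0,0,0]],[[0.779,-1.0,0.3],[0,0,0]],[[0.779,-1.0,0.3],[0,0,0]]]}}

```text
time: 2.8
tool_pos: [0.5486, -0.0356, 0.1744]
tcp_rot: [-3.125, -0.326, 0.003]
wrist_force: [0.3, -0.3, 0.6]
width: -0.002
grip_force: 0.0
```

```bash
python3 -c "
from h import *
plan([*pq(.040,-.050,0)[:2],.1085],102)
c=grab('top',2);cv2.imwrite('pics/p1a.png',c['image'][...,::-1])
s=grab('scene',1)
a=cv2.resize(c['image'][165:245,250:350,::-1],(400,320),interpolation=2);b=cv2.resize(s['image'][140:290,180:320,::-1],(400,428),interpolation=2)
a=cv2.copyMakeBorder(a,0,108,0,0,0);cv2.imwrite('pics/p1.png',np.clip(np.hstack([a,b])*1.5,0,255))"
```

```text
pos [ 0.5486 -0.0356  0.1744] shift [ 0.0037 -0.0391  0.2635] turn [-0.0003  0.0025 -0.002 ] t 2.8 F [ 0.34 -0.32  0.6 ] w -0.002[ WARN:0@3.544] global loadsave.cpp:1063 imwrite_ Unsupported depth image for selected encoder is fallbacked to CV_8U.
```

View pics/p1.png

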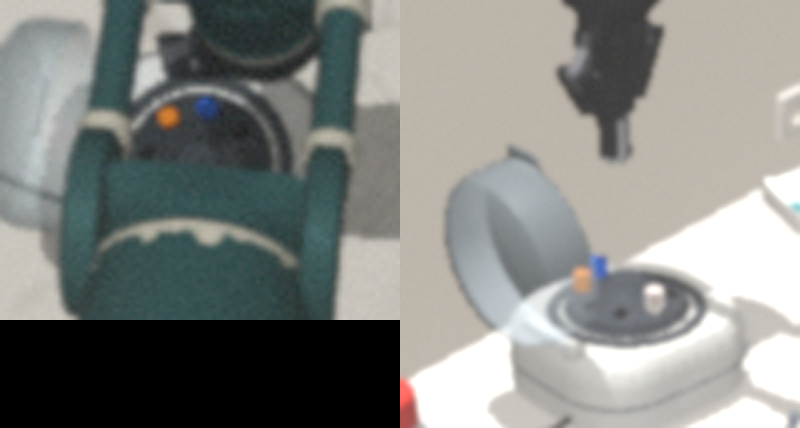

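In the scene view the shut fingers are above the front-right of the rotor, still high and clear of everything. The arm partly hides the top view, but blue and orange remain visible. I'll descend, then push to about 8 mm short of the expected end.

Request:
{"api": "play_rows", "payload": {"rows": [[[0.004,-0.03,0.06],[0,0,0]],[[0.004,-0.039,0.13],[0,0,0]],[[0.004,-0.039,0.19],[0,0,0]],[[0.004,-0.039,0.24],[0,0,0]],[[0.004,-0.039,0.263],[0,0,0]],[[0.004,-0.039,0.263],[0,0,0]],[[0.004,-0.039,0.263],[0,0,0]]]}}

```text
time: 3.53
tool_pos: [0.5484, -0.025, 0.1098]
tcp_rot: [3.124, 0.327, 0.001]
wrist_force: [-0.1, 0.5, 0.7]
width: -0.002
grip_force: 0.0
```

```bash
python3 -c "
from h import *
plan([*pq(.040,-.020,0)[:2],.1085],102)
c=grab('top',1);o=caps(c);print({k:np.round(v,4) for k,v in o.items()})
for k in('orange','blue'):
  e=o[k][:2]-A;print(k,np.degrees(np.arctan2(e[1],e[0])),np.hypot(*e))"
```

```text
pos [ 0.5484 -0.025   0.1098] shift [-0.0051 -0.1173  0.0052] turn [ 0.0003 -0.0009 -0.0007] t 3.5333 F [-0.08  0.54  0.68] w -0.002
{'orange': array([0.5257, 0.0332, 0.0965]), 'orange_s': np.float64(906.0), 'blue': array([0.5303, 0.0082, 0.0965]), 'blue_s': np.float64(246.0), 'white': array([0.4678, 0.0146, 0.0965]), 'white_s': np.float64(123.0)}
orange 33.571886846527065 0.033531249042288366
blue -11.276013757452683 0.03317815199536298
```

Request:
{"api": "play_rows", "payload": {"rows": [[[0,-0.008,0.003],[0,0,0]],[[0,-0.016,0.005],[0,0,0]],[[0,-0.024,0.005],[0,0,0]],[[-0.001,-0.032,0.005],[0,0,0]],[[-0.001,-0.04,0.005],[0,0,0]],[[-0.002,-0.048,0.005],[0,0,0]],[[-0.002,-0.056,0.005],[0,0,0]],[[-0.003,-0.064,0.005],[0,0,0]],[[-0.003,-0.072,0.005],[0,0,0]],[[-0.004,-0.08,0.005],[0,0,0]],[[-0.004,-0.088,0.005],[0,0,0]],[[-0.005,-0.096,0.005],[0,0,0]],[[-0.005,-0.104,0.005],[0,0,0]],[[-0.005,-0.112,0.005],[0,0,0]],[[-0.005,-0.117,0.005],[0,0,0]],[[-0.005,-0.117,0.005],[0,0,0]]]}}

```text
time: 4.92
tool_pos: [0.5414, 0.004, 0.1086]
tcp_rot: [-3.124, -0.328, -0.003]
wrist_force: [2.5, -0.1, 3.7]
width: 0.002
grip_force: 2.1
```

```bash
python3 -c "
from h import *
plan([*pq(.040,-.010,0)[:2],.1085],102)
c=grab('top',2);o=caps(c);print({k:np.round(v,4) for k,v in o.items()})
for k in('orange','blue'):
  e=o[k][:2]-A;print(k,np.degrees(np.arctan2(e[1],e[0])),np.hypot(*e))"
```

```text
pos [0.5414 0.004  0.1086] shift [-0.0015 -0.0381  0.0002] turn [ 0.     -0.0021 -0.0003] t 4.9167 F [ 2.52 -0.11  3.68] w 0.002
{'orange': array([0.5191, 0.0408, 0.0965]), 'orange_s': np.float64(307.5)}
orange 50.78684845364288 0.03371660100038861Traceback (most recent call last):
  File "<string>", line 6, in <module>
    e=o[k][:2]-A;print(k,np.degrees(np.arctan2(e[1],e[0])),np.hypot(*e))
      ~^^^
KeyError: 'blue'
```

Request:
{"api": "play_rows", "payload": {"rows": [[[0.004,0,-0.004],[0,0,0]],[[0.008,0,-0.008],[0,0,0]],[[0.008,0,-0.008],[0,0,0]],[[0.008,0,-0.008],[0,0,0]]]}}

```text
time: 5.35
tool_pos: [0.5414, 0.0041, 0.109]
tcp_rot: [-3.124, -0.328, 0.004]
wrist_force: [0.5, 0.5, -0.2]
width: -0.001
grip_force: 0.0
```

```bash
python3 -c "
from h import *
plan([*pq(.042,-.010,0)[:2],.1105],102)
c=grab('top',2);o=caps(c);print({k:np.round(v,4) for k,v in o.items()})
s=grab('scene',2)
a=cv2.resize(c['image'][165:245,250:350,::-1],(400,320),interpolation=2);b=cv2.resize(s['image'][200:290,220:310,::-1],(400,400),interpolation=2)
a=cv2.copyMakeBorder(a,0,80,0,0,0);cv2.imwrite('pics/p2.png',np.clip(np.hstack([a,b])*1.5,0,255).astype(np.uint8))"
```

```text
pos [0.5414 0.0041 0.109 ] shift [ 0.0062 -0.0379 -0.0061] turn [-0.0009  0.0034 -0.0005] t 5.35 F [ 0.54  0.46 -0.2 ] w -0.001
{'orange': array([0.5191, 0.0408, 0.0965]), 'orange_s': np.float64(320.0)}
```

View pics/p2.png

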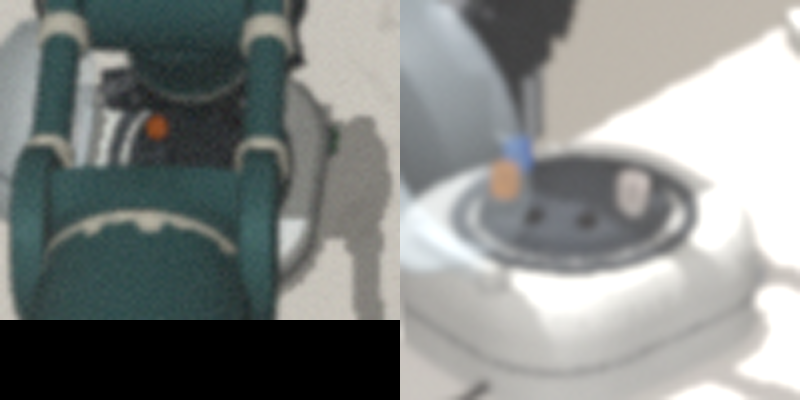

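Blue stays upright ahead of the finger, at scene panel (517,152). White is at (632,190) and orange at (507,180), so the rotor has turned about 17°. The contact force has dropped to the noise level, so I'll keep pushing.

Request:
{"api": "play_rows", "payload": {"rows": [[[0,-0.006,0],[0,0,0]],[[0,-0.012,0],[0,0,0]],[[0,-0.018,0],[0,0,0]],[[0,-0.024,0],[0,0,0]],[[0,-0.03,0],[0,0,0]],[[0,-0.036,0],[0,0,0]],[[0,-0.042,0],[0,0,0]],[[0,-0.048,0],[0,0,0]],[[0,-0.054,0],[0,0,0]],[[0,-0.054,0],[0,0,0]],[[0,-0.054,0],[0,0,0]]]}}

```text
time: 6.47
tool_pos: [0.5394, 0.0175, 0.1098]
tcp_rot: [-3.124, -0.328, 0.001]
wrist_force: [-0.1, 0.0, -0.3]
width: -0.006
grip_force: 0.0
```

```bash
python3 -c "
from h import *
plan([*pq(.042,-.0026,0)[:2],.1105],102)
c=grab('top',2);s=grab('scene',2);np.savez('pics/t3.npz',**c);np.savez('pics/s3.npz',**s);o=caps(c);print({k:np.round(v,4) for k,v in o.items()})
e=o['orange'][:2]-A;print(np.degrees(np.arctan2(e[1],e[0])),np.hypot(*e))
s0=dict(np.load('pics/avgs.npz'))
def orb(c,k):
  im=c['image'].astype(float);R,B=im[...,0],im[...,2];f=np.clip((R-B-45) if k=='o' else (B-R-25),0,None);w=np.zeros(R.shape);w[215:260,225:290]=1;f*=w;v,u=np.mgrid[:480,:640];return np.array([(f*u).sum(),(f*v).sum()])/f.sum(),f.sum()
# caps' mid-height (z=.0893) in the scene view
for n,c in(('start',s0),('now',s)):
  for k in 'ob':
    uv,m=orb(c,k);P=unproj(uv,.0893,c)[:2]-A;print(n,k,uv.round(1),m.round(),np.degrees(np.arctan2(P[1],P[0])).round(1),np.hypot(*P).round(4))
"
```

```text
pos [0.5394 0.0175 0.1098] shift [ 0.003  -0.0133 -0.0028] turn [-0.0006  0.001  -0.0003] t 6.4667 F [-0.08  0.04 -0.29] w -0.006
{'orange': array([0.5076, 0.0469, 0.0965]), 'orange_s': np.float64(367.5), 'white': array([ 0.5057, -0.0098,  0.0965]), 'white_s': np.float64(6.0)}
73.10755908485064 0.03364671106263457
start o [243.  236.1] 187.0 21.7 0.0358
start b [249.2 232.4] 1319.0 -13.5 0.0355
now o [245.1 241.5] 54.0 66.3 0.0322
now b [243.1 235.5] 228.0 17.7 0.0366
```

Request:
{"api": "play_rows", "payload": {"rows": [[[0,-0.004,0],[0,0,0]],[[0,-0.008,0],[0,0,0]],[[0,-0.012,0],[0,0,0]],[[0,-0.015,0],[0,0,0]],[[0,-0.015,0],[0,0,0]],[[0,-0.015,0],[0,0,0]],[[0,-0.015,0],[0,0,0]]]}}

```text
time: 7.25
tool_pos: [0.5392, 0.021, 0.1101]
tcp_rot: [-3.124, -0.328, -0.001]
wrist_force: [-0.5, -0.1, 0.1]
width: 0.003
grip_force: 0.0
```

```bash
python3 -c "
from h import *
plan([*pq(.042,-.0026,0)[:2],.1105],102)
c=grab('top',3);o=caps(c);print(o.get('orange_s'))
e=o['orange'][:2]-A;print(np.degrees(np.arctan2(e[1],e[0])),np.hypot(*e))
"
```

```text
pos [0.5392 0.021  0.1101] shift [ 0.0008  0.0008 -0.0018] turn [-0.0001 -0.0005 -0.0004] t 7.25 F [-0.49 -0.08  0.14] w 0.003
322.66665840148926
80.10328083837969 0.03350523862840473
```

Request:
{"api": "play_rows", "payload": {"rows": [[[0,0.02,0],[0,0,0]],[[0,0.045,0],[0,0,0]],[[0,0.07,0],[0,0,0]],[[0,0.08,-0.04],[0,0,0]],[[0,0.08,-0.14],[0,0,0]],[[0,0.08,-0.26],[0,0,0]],[[0,0.08,-0.38],[0,0,0]],[[0,0.16,-0.45],[0,0,0]],[[0,0.28,-0.45],[0,0,0]],[[0,0.42,-0.45],[0,0,0]],[[0,0.56,-0.45],[0,0,0]],[[0,0.7,-0.45],[0,0,0]],[[0,0.8,-0.45],[0,0,0]],[[0,0.85,-0.45],[0,0,0]],[[0,0.85,-0.45],[0,0,0]]]}}

```text
time: 8.65
tool_pos: [0.5835, -0.1898, 0.223]
tcp_rot: [3.124, 0.322, 0.001]
wrist_force: [-0.1, 0.5, -0.1]
width: 0.002
grip_force: 0.0
```

```bash
python3 - <<'E'
from h import *
c=grab("top",6); np.savez("pics/t4.npz",**c); o=caps(c)
for k in("orange","blue","white"):
    if k in o: e=o[k][:2]-A; print(k,o[k].round(4),np.degrees(np.arctan2(e[1],e[0])).round(2),np.hypot(*e).round(4))
im=rect(c,*A,.07); n=len(im)
im=np.clip(im[...,::-1]*1.6,0,255).astype(np.uint8).copy()
d=np.radians(10); cv2.line(im,(n//2,n//2),(int(n/2+290*np.cos(d)),int(n/2+290*np.sin(d))),(0,255,0),1)
cv2.line(im,(n//2,n//2),(int(n/2-290*np.cos(d)),int(n/2-290*np.sin(d))),(0,255,0),1)
cv2.imwrite("pics/r4.png",im)
plan([.492,-.0183,.15],102)
E
```

```text
orange [0.5039 0.0478 0.0965] 79.62 0.0336
blue [0.5255 0.0339 0.0965] 34.7 0.0337
white [ 0.4708 -0.0038  0.0965] -145.61 0.0328
pos [ 0.583  -0.1855  0.2226] shift [-0.2159 -0.7298  0.2906] turn [-0.0007  0.0001  0.0016] t 8.95 F [ 0.03 -0.24 -1.43] w -0.002
```

View pics/r4.png

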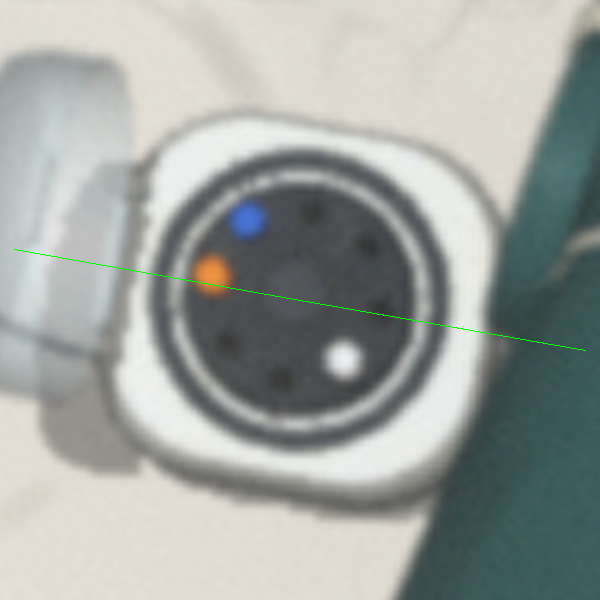

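The arm is clear and the rotor reads orange 79.6°, blue 34.7° and white -145.6°. That puts the empty place at about -100.3°, on the machine axis line, and the lid rim's slope of about 10.2° agrees with the yaw. Now I'll point at (0.492, -0.018).

Request:
{"api": "play_rows", "payload": {"rows": [[[-0.03,-0.09,0],[0,0,0]],[[-0.06,-0.2,0],[0,0,0]],[[-0.1,-0.32,0],[0,0,0]],[[-0.13,-0.44,0],[0,0,0]],[[-0.17,-0.56,0],[0,0,0]],[[-0.2,-0.66,0],[0,0,0]],[[-0.216,-0.72,0.05],[0,0,0]],[[-0.216,-0.73,0.13],[0,0,0]],[[-0.216,-0.73,0.21],[0,0,0]],[[-0.216,-0.73,0.27],[0,0,0]],[[-0.216,-0.73,0.29],[0,0,0]],[[-0.216,-0.73,0.29],[0,0,0]],[[-0.216,-0.73,0.29],[0,0,0]],[[-0.216,-0.73,0.29],[0,0,0]]]}}

```text
time: 10.12
tool_pos: [0.4933, -0.0195, 0.1512]
tcp_rot: [3.124, 0.328, 0.003]
wrist_force: [0.2, 1.0, 0.5]
width: 0.002
grip_force: 0.0
```

```bash
python3 -c "
from h import *
plan([.492,-.018,.1125],102)"
```

```text
pos [ 0.4933 -0.0195  0.1512] shift [-0.0043 -0.0072  0.155 ] turn [ 0.0007 -0.0025 -0.    ] t 10.1167 F [0.24 1.01 0.52] w 0.002
```

Request:
{"api": "play_rows", "payload": {"rows": [[[-0.004,-0.006,0.02],[0,0,0]],[[-0.004,-0.006,0.05],[0,0,0]],[[-0.004,-0.006,0.08],[0,0,0]],[[-0.004,-0.006,0.11],[0,0,0]],[[-0.004,-0.006,0.135],[0,0,0]],[[-0.004,-0.006,0.15],[0,0,0]],[[-0.004,-0.006,0.153],[0,0,0]],[[-0.004,-0.006,0.153],[0,0,0]],[[-0.004,-0.006,0.153],[0,0,0]],[[-0.004,-0.006,0.153],[0,0,0]]]}}

```text
time: 10.95
tool_pos: [0.4915, -0.0184, 0.1121]
tcp_rot: [3.124, 0.328, 0.001]
wrist_force: [0.0, -0.0, 0.1]
width: -0.0
grip_force: 0.0
```

```bash
python3 -c "
from h import *
plan([.492,-.018,.1125],102)
s=grab('scene',3);b=cv2.resize(s['image'][180:290,200:320,::-1],(600,550),interpolation=2)
cv2.imwrite('pics/p5.png',np.clip(b*1.5,0,255).astype(np.uint8))
print((proj([[.4922,-.018,.082],[.4922,-.018,.094]],s)-[200,180])*5)"
```

```text
pos [ 0.4915 -0.0184  0.1121] shift [ 0.0022 -0.0013 -0.0016] turn [ 0.0002 -0.0009 -0.0005] t 10.95 F [ 0.02 -0.05  0.11] w -0.0
[[353.1870626  282.49331224]
 [352.8683495  257.91366059]]
```

View pics/p5.png

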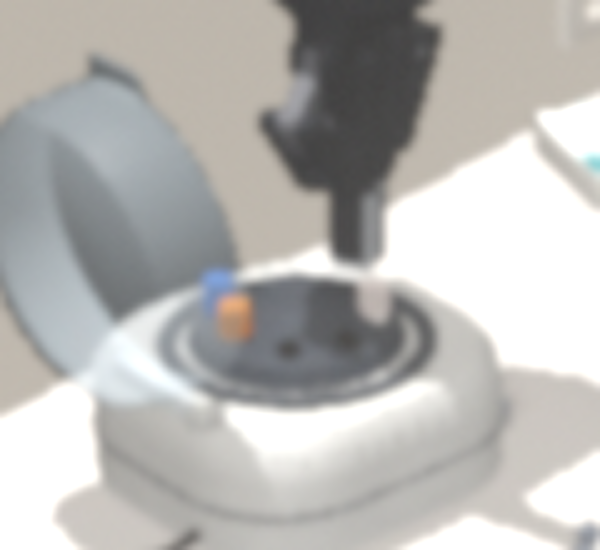

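The fingertips are at about (357,260), matching the projected point 12 mm above the place at (353,258). White stands clear in front of the camera at (375,297), and the force is zero. I'll hold for 3 s.

Request:
{"api": "play_rows", "payload": {"rows": [[[0,0,0],[0,0,0]],[[0,0,0],[0,0,0]],[[0,0,0],[0,0,0]],[[0,0,0],[0,0,0]],[[0,0,0],[0,0,0]],[[0,0,0],[0,0,0]],[[0,0,0],[0,0,0]],[[0,0,0],[0,0,0]],[[0,0,0],[0,0,0]],[[0,0,0],[0,0,0]],[[0,0,0],[0,0,0]],[[0,0,0],[0,0,0]],[[0,0,0],[0,0,0]],[[0,0,0],[0,0,0]],[[0,0,0],[0,0,0]],[[0,0,0],[0,0,0]],[[0,0,0],[0,0,0]],[[0,0,0],[0,0,0]],[[0,0,0],[0,0,0]],[[0,0,0],[0,0,0]]]}}

```text
time: 12.77
tool_pos: [0.4912, -0.0184, 0.1118]
tcp_rot: [3.124, 0.328, 0.0]
wrist_force: [0.1, -0.5, 0.1]
width: -0.004
grip_force: 0.0
```

Request:
{"api": "play_rows", "payload": {"rows": [[[0,0,0],[0,0,0]],[[0,0,0],[0,0,0]],[[0,0,0],[0,0,0]],[[0,0,0],[0,0,0]],[[0,0,0],[0,0,0]],[[0,0,0],[0,0,0]],[[0,0,0],[0,0,0]],[[0,0,0],[0,0,0]],[[0,0,0],[0,0,0]],[[0,0,0],[0,0,0]],[[0,0,0],[0,0,0]],[[0,0,0],[0,0,0]],[[0,0,0],[0,0,0]],[[0,0,0],[0,0,0]],[[0,0,0],[0,0,0]],[[0,0,0],[0,0,0]]]}}

```text
time: 14.1
tool_pos: [0.4912, -0.0184, 0.1117]
tcp_rot: [-3.124, -0.328, -0.0]
wrist_force: [-0.2, 0.3, 0.5]
width: 0.0
grip_force: 0.0
```

```bash
python3 -c "
from h import *
plan([.492,-.018,.1125],102); print(bot.finish_job())"
```

```text
pos [ 0.4912 -0.0184  0.1117] shift [ 0.0036 -0.0009 -0.003 ] turn [ 0.     -0.     -0.0004] t 14.1 F [-0.17  0.27  0.5 ] w 0.0
the job is handed in; nothing more can be done
None
```

I turned the rotor about 46° so the empty place is at the front (to within about 2°, from the camera fit), held the shut fingers about 11 mm above it for 3 s touching nothing, and handed the job in at 14.1 s while still pointing there.

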